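Hold the spring jaw of a circuit-board holder open at its index

ROBOT

A 7-joint arm with a two-finger parallel gripper is mounted at the origin on the work surface. World frame = base frame: x ahead of the robot, y to its left, z up, the work surface at z = 0. Lengths are in m, angles in rad, forces in N, time in s.
With the tool pointing down it reaches from about 0.4 to 0.85 m from the base axis. Payload 10.4 kg.
Tool frame: the origin (TCP) lies between the finger pads; the fingertips stand 14 mm ahead of it and the grasp point (between the pads) lies 5 mm behind it (r.finger_overhang is the z of the fingertips in the tool frame, in m); z points along the fingers, y is the line along which they close (so a half turn about z gives the same grasp; the last joint's range is limited). The gripper opens to 87 mm and grips with 3 to 60 N. Pads are 19 mm wide; open, the fingers measure 117 mm over their backs; the gripper's body (75 mm by 190 mm) begins 51 mm behind the grasp point.
Start: joints at [1.089, 0.332, -0.065, 1.46, 0.022, 1.35, -0.088], TCP at [0.277, -0.56, 0.216] pointing down, gripper open.
Joint ranges: [-2.6, 2.6], [-0.5, 2.12], [-1.47, 1.34], [0.16, 2.42], [-1.27, 4.41], [0.06, 2.06], [-2.6, 2.6]. Speed limits (rad/s): [2.22, 2.22, 2.79, 2.79, 3.14, 3.14, 3.14].

INTERFACE

Orientations are given as a unit quaternion [x, y, z, w].
In Python, from bench import r, optics gives the robot as it stands.
- The arm moves only by the shell command python3 -m pendant 'ROWS' [FORCE]. ROWS is JSON, a list of rows, each a list of 7 numbers: the closure, from -1 (fully open) to 1 (shut), then the shift along the tool's x, y, z scaled (see below), then the turn, a rotation vector about the tool's x, y, z scaled (see below). In form: [[grip, x, y, z, rx, ry, rz], ...]. A call has 1 to 8 rows; each row is the pose to reach, as a shift and turn from the pose commanded when the call began, along the tool's axes at that moment; what a row does not reach only later rows make up. The controller multiplies each number of a shift by 0.3 m and each number of a turn by 120 degrees. A row lasts 1/8 s, in which the tool goes at most 62.5 mm and 10.7 degrees, less where a joint would pass 70% of its speed; a pose out of reach is approached as far as the arm can. A call with a number of a shift or a turn outside -1 to 1 is refused whole. A call with a gripper value outside its range is refused whole. The fingers move at their own pace and stop on an object; FORCE is the grip in N (left out, the last holds). Time passes only in rows, so rows that repeat a pose let the fingers close. It gives the time, the measured TCP pose, the force, the opening and the grip force at its end, in the units of the state.
- r.read_state(): the state, without advancing time (a new reading comes with each control period).
- optics.camera(name): name is "scene" or "top"; returns a dict with "pixels" (480x640x3 uint8, red, green, blue), "vfov" (degrees; the focal length in pixels is half the picture's height over the tangent of half this angle, whatever the lens; pixels are square), "cx", "cy" (the principal point, pixels), "D" ([k1, k2, p1, p2, k3] as OpenCV has them; the pictures are not rectified), "rvec" (rotation vector, rad) and "tvec" (3), from world to camera coordinates, as OpenCV has them. Camera axes: x right, y down, z forward; pixel columns grow to the right and rows downward; lengths in m; the calibration is good to about 2 mm. A picture is of the moment at which its call begins. There is no depth.
- r.close_job(): hands the job in; it is judged then, once.
The state is a dict: "time": time; "joint_positions": joint angles; "joint_vel": joint speeds; "joint_torque": joint torques, N m; "ee_pos": TCP position; "eef_rot": TCP orientation; "ft_force": force on the tool from outside, world axes, zero at the start; "torque": the same for the moment, N m; "width": finger opening in m; "grip_force": force on a finger pad.
Only numpy, scipy, OpenCV 4.12 (cv2) and the standard library are available. Lean on these libraries where they do the work, as an engineer would, in place of code of your own. Each camera call takes 0.05 s, during which the arm holds its last target. There are 200 camera calls.

TASK

A circuit board is about to be loaded into the blue board holder and the technician needs both hands for it. Take the holder's spring-loaded sliding jaw by its black pull handle, draw it open until its pointer stands over the middle of the red index clip, and keep it there: finish while still holding the handle with the jaw at the index. Never let the jaw snap back on its spring, and leave the other things on the bench where they are.

Things in the scene. Friction and masses are not known exactly. Their poses are not given: they have to be found in the camera images.
- holder: Board holder screwed to the bench: blue base plate 300 (x) x 200 (y) x 10 mm, two guide rods along x, fixed aluminium jaw at the far +x end (x 115 to 139 mm, 56 mm high), end block at the -x end nearer the robot (46 mm high), white scale rail along x at y +86 mm, 36 mm high. Origin: centre of the plate's underside, on the bench; z up. The sliding jaw opens along the holder's -x axis
- jaw (a joint): Travel of the sliding jaw in m: 0 shut (20 mm from the fixed jaw), grows as it is drawn along the holder's -x axis, at most 0.105. Springs push it shut with 4.5 N at 0, rising 0.8 N per 10 mm (13 N at the end), with about 1 N of friction; let go, it snaps shut. The jaw is an aluminium bar 24 (x) x 140 (y) mm, top 56 mm above the bench, 0.45 kg with its handle
- handle_grip (a point): Middle of the black pull handle on the sliding jaw, on the bar's centre line. The bar is round, level, 12 mm in diameter, 108 mm long, along the holder's y axis, its centre line 96 mm above the bench, on two upright posts 10 mm in diameter, 96 mm apart; 34 mm is free between the bar and the jaw's top
- jaw_pointer (a point): Top of the jaw's pointer, a black tongue 4 mm wide (along the slide) on the sliding jaw's +y end, 86 mm to +y of the jaw's middle and 46 mm above the bench. It moves with the jaw, along the holder's x axis, and passes 2.5 mm over the red clip
- index_mark (a point): Middle of the top face of the red index clip, screwed fast on the scale rail: 10 mm long along the slide, 18 mm wide, top 40.5 mm above the bench. Its place differs from start to start: 35 to 90 mm along the holder's -x axis from where the pointer stands with the jaw shut
- board: Green circuit board with parts, 66 x 100 mm, 17 mm high over its white connector and 18 mm over its capacitors, loose on the bench beside the holder; origin under its centre, on the bench. Not to be moved
- solder_reel: Reel of solder, black flanges 60 mm in diameter, 48 mm high, standing loose beside the holder; origin under its centre. Not to be moved
- flux_bottle: Small amber bottle 40 mm in diameter, 95 mm high, standing loose; origin under its centre. Not to be moved
- screwdriver: Yellow-handled screwdriver 170 mm long lying loose beyond the holder's far end; origin under its middle, on the bench, its x axis along the shaft. Not to be moved

How it is judged:
At the end, for the whole second after the job is handed in: The jaw stands still with the middle of its pointer within 5 mm of the middle of the red index clip along the slide, held there by the fingers on the pull handle (more than 3 N between them), and the board, reel, bottle and screwdriver are within 15 mm of where they began (x of jaw_pointer in the frame of index_mark between -0.005 and 0.005 m and velocity of joint jaw between -0.01 and 0.01 m/s and (contact force between the fingers and jaw_c0 above 3 N or contact force between the fingers and jaw_c1 above 3 N or contact force between the fingers and jaw_c2 above 3 N) and distance of each of board, solder_reel, flux_bottle, screwdriver from where it was at the start of the episode below 0.015 m); the arm keeps its last pose, push and grip.
It fails at once if the jaw snaps back: it runs shut faster than 0.3 m/s (velocity of joint jaw below -0.3 m/s).
It fails at once if a bystander is moved 15 mm or more (distance of any of board, solder_reel, flux_bottle, screwdriver from where it was at the start of the episode above 0.015 m).
It also fails if it takes over 35 s, if anything falls off the work surface, if the arm or the gripper's body presses on something with over 40 N, if the wrist force passes 120 N, or if a joint passes its speed limit or range.

## Working session

There is one attempt and no reset: what is moved stays moved. The work goes in short steps, Python scripts to look and compute and a shell command to move; the robot and the scene stay as the last step left them, time stands still between calls to the robot, and variables do not carry over. Pictures are saved under pics/ and viewed, at most 10 in all, crops included, and the job is handed in when it is done.

```bash
mkdir -p pics; ls; python3 - <<'E'
from bench import r, optics
import cv2
for n in("scene","top"):
    c=optics.camera(n); cv2.imwrite(f"pics/{n}0.png",c["pixels"][:,:,::-1]); print(n,{k:v for k,v in c.items() if k!="pixels"})
s=r.read_state();print(s["time"],s["ee_pos"],s["eef_rot"],s["width"])
E
```

```text
pics
scene {'vfov': 51.721806186102455, 'cx': 320.7649887927631, 'cy': 244.40580036206356, 'D': array([0.03629929, 0.        , 0.        , 0.        , 0.        ]), 'rvec': array([ 1.50909239,  2.27711967, -0.66927432]), 'tvec': array([ 0.19232388, -0.39558248,  1.1705993 ])}
top {'vfov': 52.69654629782471, 'cx': 320.3275717024736, 'cy': 239.19866989649844, 'D': array([-0.0190413,  0.       ,  0.       ,  0.       ,  0.       ]), 'rvec': array([ 2.17695792, -2.13032089,  0.11943914]), 'tvec': array([0.02100206, 0.56143325, 0.88091617])}
0.1 [ 0.27662614 -0.5600533   0.2149427 ] [ 9.73799387e-01  2.27407908e-01 -1.71086664e-04 -6.06725074e-04] 0.08670012233390245
```

View pics/top0.png

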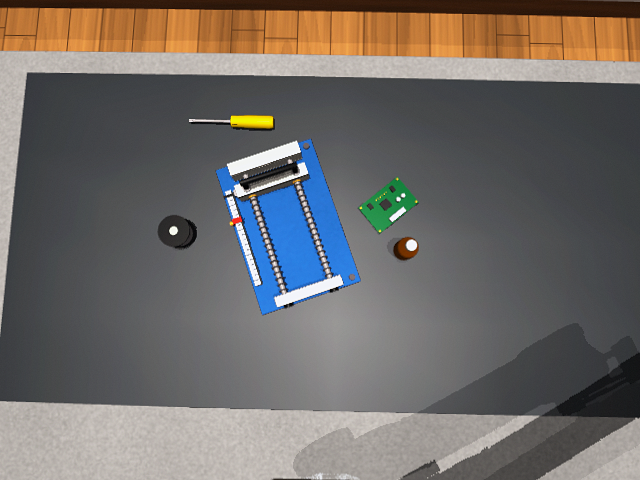

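View pics/scene0.png

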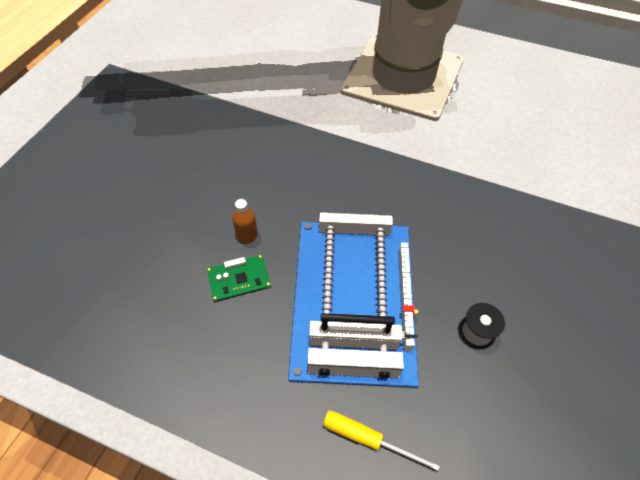

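The top view shows the holder rotated about 15–20° around (288,226), with its handle near (270,174) and the red clip near (236,221). In the scene view the handle bar runs from (322,318) to (394,322), the clip is at (408,309) and the pointer at (412,335).

```bash
cat >h.py <<'E'
from bench import r, optics
import cv2, numpy as np
from scipy.spatial.transform import Rotation as R
def K(c):
    f=240/np.tan(np.radians(c["vfov"]/2)); return np.array([[f,0,c["cx"]],[0,f,c["cy"]],[0,0,1]])
def ray(c,px,z):
    p=cv2.undistortPoints(np.array(px,float).reshape(-1,1,2),K(c),c["D"]).reshape(-1,2)
    M=cv2.Rodrigues(c["rvec"])[0]; d=np.c_[p,np.ones(len(p))]@M; o=-M.T@c["tvec"]
    return o+d*((z-o[2])/d[:,2])[:,None]
def proj(c,P): return cv2.projectPoints(np.array(P,float).reshape(-1,3),c["rvec"],c["tvec"],K(c),c["D"])[0].reshape(-1,2)
def hsv(c): return cv2.cvtColor(c["pixels"],cv2.COLOR_RGB2HSV)
def big(m):
    n,l,s,ce=cv2.connectedComponentsWithStats(m.astype(np.uint8)); i=1+s[1:,4].argmax(); return l==i
def pts(m): y,x=np.nonzero(m); return np.c_[x,y]
def red(c):
    h=hsv(c); return big(((h[...,0]<5)|(h[...,0]>174))&(h[...,1]>180)&(h[...,2]>110))
E
python3 - <<'E'
from h import *
for n in("top","scene"):
    c=optics.camera(n);h=hsv(c)
    b=(h[...,0]>100)&(h[...,0]<120)&(h[...,1]>150)&(h[...,2]>80)
    W=ray(c,pts(b),.01)[:,:2].astype(np.float32); rc=cv2.minAreaRect(W); print(n,"plate",rc)
    m=red(c); print(" red",m.sum(),pts(m).mean(0),ray(c,pts(m).mean(0),.0405))
    dark=(c["pixels"].max(2)<45); roi=np.zeros_like(dark)
    if n=="scene": roi[308:335,318:398]=1
    else: roi[155:195,235:305]=1
    m=big(dark&roi); p=pts(m); print(" bar",m.sum(),p.min(0),p.max(0)); q=cv2.minAreaRect(ray(c,p,.096)[:,:2].astype(np.float32)); print(" bar",q)
    x,y,w,hh=(205,130,140,110) if n=="top" else (300,290,140,100)
    cv2.imwrite(f"pics/{n}c.png",cv2.resize(c["pixels"][y:y+hh,x:x+w,::-1],None,fx=5.5,fy=5.4 if n=="top" else 5.5,interpolation=cv2.INTER_CUBIC))
E
```

```text
top plate ((0.5915221571922302, 0.09982115030288696), (0.29883623123168945, 0.19940131902694702), 20.143342971801758)
 red 47 [236.65957447 219.87234043] [[0.59352373 0.19191823 0.0405    ]]
 bar 346 [240 162] [297 188]
 bar ((0.6664630174636841, 0.12746985256671906), (0.019789794459939003, 0.10589592158794403), 20.015247344970703)
scene plate ((0.5926975607872009, 0.09929397702217102), (0.2995227575302124, 0.19824494421482086), 20.203489303588867)
 red 53 [408.        307.9245283] [[0.59410392 0.191175   0.0405    ]]
 bar 244 [322 318] [392 332]
 bar ((0.6784642338752747, 0.13082438707351685), (0.0181741826236248, 0.10191908478736877), 20.162206649780273)
```

View pics/scenec.png

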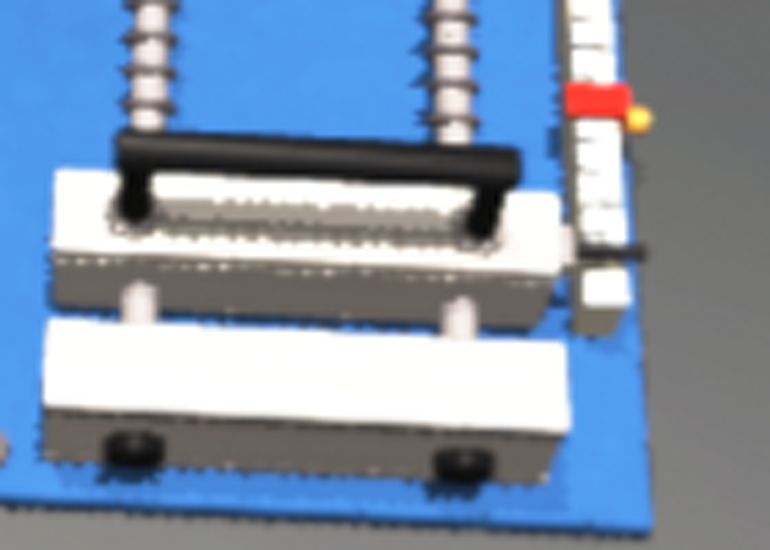

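View pics/topc.png

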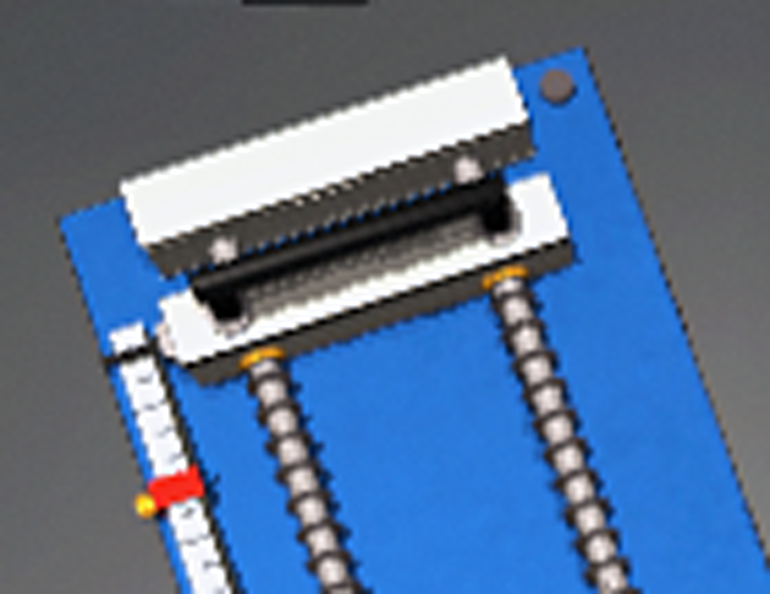

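```bash
cat >>h.py <<'E'
def to(P,yaw):
    "shift/turn numbers from the present pose to TCP P with tool y at world yaw (rad), tool down"
    s=r.read_state(); A=R.from_quat(s["eef_rot"]); y=np.array([np.cos(yaw),np.sin(yaw),0]); z=np.array([0,0,-1.]); B=R.from_matrix(np.c_[np.cross(y,z),y,z])
    print("t",s["time"],"pos",s["ee_pos"].round(4) if hasattr(s["ee_pos"],"round") else s["ee_pos"],"w",s["width"],"ft",np.round(s["ft_force"],1))
    print("shift",(A.inv().apply(np.array(P)-s["ee_pos"])/.3).round(3),"turn",((A.inv()*B).as_rotvec(degrees=True)/120).round(3))
E
python3 -m pendant '[[-1,0.1,-0.07,0,0,0,-0.04],[-1,0.25,-0.17,0,0,0,-0.1],[-1,0.4,-0.27,0,0,0,-0.16],[-1,0.55,-0.37,0,0,0,-0.22],[-1,0.7,-0.47,0,0,0,-0.28],[-1,0.8,-0.54,0,0,0,-0.33],[-1,0.87,-0.58,0,0,0,-0.35],[-1,0.87,-0.58,0,0,0,-0.35]]'
python3 -c "
from h import *
to([.67,.1282,.17],np.radians(20.15))"
```

```text
time: 1.2
ee_pos: [0.4345, -0.2881, 0.2156]
eef_rot: [0.827, 0.562, 0.0, 0.0]
ft_force: [-1.1, -1.0, -0.7]
width: 0.087
grip_force: 0.0
t 1.2 pos [ 0.4345 -0.2881  0.2156] w 0.08701107525699288 ft [-1.1 -1.  -0.7]
shift [1.579 0.218 0.152] turn [ 0.    -0.    -0.348]
```

```bash
python3 -m pendant '[[-1,0.1,0.01,0,0,0,-0.03],[-1,0.25,0.03,0,0,0,-0.08],[-1,0.4,0.05,0,0,0,-0.13],[-1,0.55,0.07,0,0,0,-0.18],[-1,0.7,0.1,0,0,0,-0.23],[-1,0.82,0.11,0,0,0,-0.28],[-1,0.9,0.12,0,0,0,-0.32],[-1,0.9,0.12,0,0,0,-0.348]]'
python3 -c "
from h import *
to([.67,.1282,.17],np.radians(20.15))"
```

```text
time: 2.2
ee_pos: [0.5677, -0.0499, 0.2154]
eef_rot: [0.571, 0.821, 0.0, -0.0]
ft_force: [0.2, -1.4, 0.6]
width: 0.0873
grip_force: 0.0
t 2.2 pos [ 0.5677 -0.0499  0.2154] w 0.08733342311574574 ft [ 0.2 -1.4  0.6]
shift [0.438 0.526 0.152] turn [ 0.    -0.     0.001]
```

```bash
python3 -m pendant '[[-1,0.06,0.08,0,0,0,0],[-1,0.16,0.2,0,0,0,0],[-1,0.26,0.32,0.03,0,0,0],[-1,0.35,0.42,0.08,0,0,0],[-1,0.41,0.49,0.13,0,0,0],[-1,0.438,0.526,0.152,0,0,0],[-1,0.438,0.526,0.152,0,0,0],[-1,0.438,0.526,0.152,0,0,0]]'
python3 - <<'E'
from h import *
to([.67,.1282,.091],np.radians(20.15))
c=optics.camera("scene"); cv2.imwrite("pics/s2.png",cv2.resize(c["pixels"][200:400,260:500,::-1],None,fx=3,fy=3))
E
```

```text
time: 3.2
ee_pos: [0.6706, 0.1246, 0.1708]
eef_rot: [0.574, 0.819, -0.0, 0.001]
ft_force: [-0.4, -1.1, -0.5]
width: 0.0869
grip_force: 0.0
t 3.2 pos [0.6706 0.1246 0.1708] w 0.08694459057819053 ft [-0.4 -1.1 -0.5]
shift [0.012 0.002 0.266] turn [ 0.     0.001 -0.002]
```

View pics/s2.png

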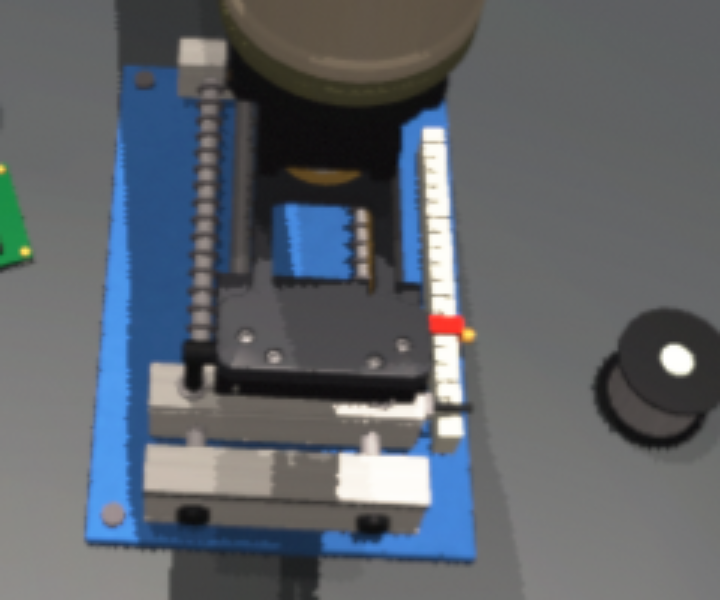

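Gripper stands above the handle with its closing axis along the slide; clip at crop (446,325), pointer (455,407). Descend and close.

```bash
python3 -m pendant '[[-1,0.01,0,0.05,0,0,0],[-1,0.012,0,0.12,0,0,0],[-1,0.012,0,0.19,0,0,0],[-1,0.012,0,0.24,0,0,0],[-1,0.012,0,0.266,0,0,0],[-1,0.012,0,0.266,0,0,0],[0.3,0.012,0,0.266,0,0,0],[0.6,0.012,0,0.266,0,0,0]]' 40
python3 -m pendant '[[1,0,0,0,0,0,0],[1,0,0,0,0,0,0],[1,0,0,0,0,0,0],[1,0,0,0,0,0,0]]' 40
```

```text
time: 4.25
ee_pos: [0.6695, 0.1298, 0.091]
eef_rot: [0.573, 0.819, 0.0, 0.0]
ft_force: [-0.2, 0.5, 0.8]
width: 0.0743
grip_force: 0.0
time: 4.75
ee_pos: [0.6691, 0.1297, 0.0902]
eef_rot: [0.573, 0.819, -0.0, 0.0]
ft_force: [-0.9, 0.6, -0.4]
width: 0.0349
grip_force: 0.0
```

```bash
python3 -m pendant '[[1,0,0,0,0,0,0],[1,0,0,0,0,0,0],[1,0,0,0,0,0,0],[1,0,0,0,0,0,0],[1,0,0,0,0,0,0]]' 40
```

```text
time: 5.38
ee_pos: [0.6684, 0.1294, 0.0903]
eef_rot: [0.573, 0.819, -0.001, -0.0]
ft_force: [-4.8, -1.5, 3.5]
width: 0.0096
grip_force: 40.0
```

```bash
python3 -m pendant '[[1,0,-0.01,0,0,0,0],[1,0,-0.03,0,0,0,0],[1,0,-0.05,0,0,0,0],[1,0,-0.07,0,0,0,0],[1,0,-0.09,0,0,0,0],[1,0,-0.1,0,0,0,0],[1,0,-0.1,0,0,0,0]]' 40
python3 - <<'E'
from h import *
for n,(x,y) in (("scene",(360,270)),("top",(205,150))):
    c=optics.camera(n); cv2.imwrite(f"pics/{n}3.png",cv2.resize(c["pixels"][y:y+80,x:x+100,::-1],None,fx=7,fy=7,interpolation=cv2.INTER_CUBIC))
    try: m=red(c); print(n,pts(m).mean(0))
    except Exception as e: print(n,e)
E
```

```text
time: 6.25
ee_pos: [0.6419, 0.1196, 0.0904]
eef_rot: [0.573, 0.819, 0.001, 0.001]
ft_force: [5.9, 2.4, -4.7]
width: 0.0095
grip_force: 39.4
scene [407.76271186 307.79661017]
top attempt to get argmax of an empty sequence
```

View pics/scene3.png

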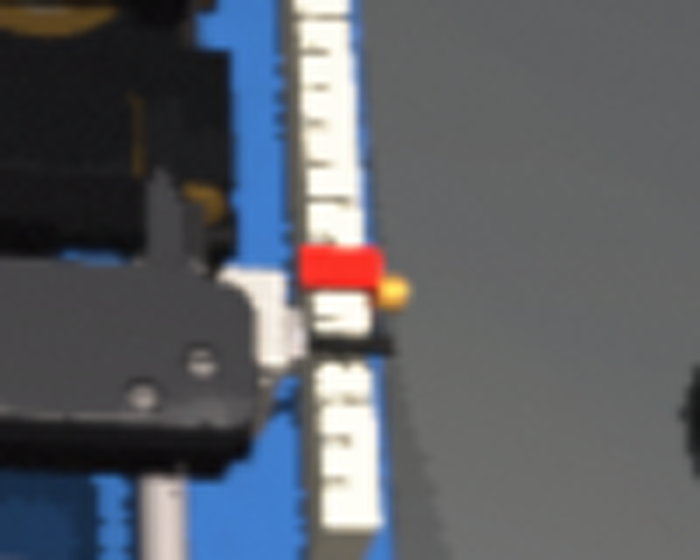

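View pics/top3.png

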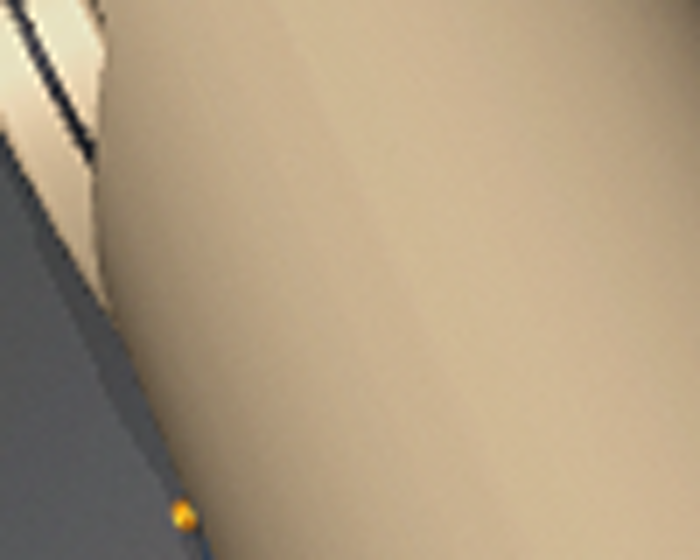

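Scene crop: pointer at about (345,343) and the clip spanning rows 247–290, so about 20 mm remain; the top view is hidden by the arm.

```bash
cat >>h.py <<'E'
a=np.radians(20.15); U=np.array([np.cos(a),np.sin(a)]); C=np.array([.592,.0996])
def hx(P): return ((P[:,:2]-C)@U*1000).round(1), ((P[:,:2]-C)@np.array([-U[1],U[0]])*1000).round(1)
def meas(p=True):
    c=optics.camera("scene"); g=c["pixels"].astype(int)
    # pointer: darkest rows in strip over white rail, along columns 406..411
    out=[]
    for x in (406,407,408,409,410):
        col=g[306:345,x].max(1); ro=np.arange(306,345)
        w=np.clip(150-col,0,None)*(col<150)*(ro>300); redc=(g[306:345,x,0]>g[306:345,x,1]+60); w=w*~redc
        k=w.argmax(); sl=slice(max(0,k-3),k+4); out.append([x,(w[sl]*ro[sl]).sum()/max(1,w[sl].sum())])
    print("pointer px",np.round(out,1).tolist()); print("pointer hx",hx(ray(c,out,.045)))
    m=red(c); e=[]
    for x in (404,405,406,407,408,409,410,411):
        rr=np.nonzero(m[:,x])[0]; 
        if len(rr): e.append([x,rr.min()-.5,rr.max()+.5])
    e=np.array(e); print("clip far edge hx (centre=+5)",hx(ray(c,e[:,:2],.0405)),"near edge @.0405, @.036",hx(ray(c,e[:,[0,2]],.0405))[0],hx(ray(c,e[:,[0,2]],.036))[0])
E
python3 -c "
from h import *
meas()"
```

```text
pointer px [[406.0, 319.2], [407.0, 319.2], [408.0, 319.4], [409.0, 319.4], [410.0, 319.3]]
pointer hx (array([55.6, 55.4, 55.6, 55.6, 55.3]), array([80.2, 81.8, 83.3, 84.9, 86.5]))
clip far edge hx (centre=+5) (array([27.8, 27.7, 27.6, 29.3, 29.2, 29.1, 29. , 29. ]), array([79.1, 80.7, 82.4, 83.9, 85.5, 87.1, 88.7, 90.3])) near edge @.0405, @.036 [38.4 38.3 38.2 38.2 38.1 38.  37.9 37.8] [36.2 36.1 36.  36.  35.9 35.8 35.7 35.6]
```

```bash
python3 -m pendant '[[1,0,-0.01,0,0,0,0],[1,0,-0.03,0,0,0,0],[1,0,-0.05,0,0,0,0],[1,0,-0.065,0,0,0,0],[1,0,-0.074,0,0,0,0],[1,0,-0.074,0,0,0,0],[1,0,-0.074,0,0,0,0],[1,0,-0.074,0,0,0,0]]' 40
python3 - <<'E'
from h import *
c=optics.camera("scene"); x,y=360,270; cv2.imwrite("pics/scene4.png",cv2.resize(c["pixels"][y:y+80,x:x+100,::-1],None,fx=7,fy=7,interpolation=cv2.INTER_CUBIC))
for t in (28,33.5,38.5): print(t,[proj(c,[*(C+U*t/1000+np.array([-U[1],U[0]])*l),z])[0].round(1).tolist() for l,z in((.086,.0405),(.086,.046))])
E
```

```text
time: 7.4
ee_pos: [0.6214, 0.1122, 0.0904]
eef_rot: [0.573, 0.819, 0.001, 0.001]
ft_force: [7.5, 2.5, -5.3]
width: 0.0092
grip_force: 39.3
28 [[408.3, 304.8], [408.8, 303.3]]
33.5 [[408.5, 307.9], [409.0, 306.4]]
38.5 [[408.6, 310.8], [409.2, 309.3]]
```

View pics/scene4.png

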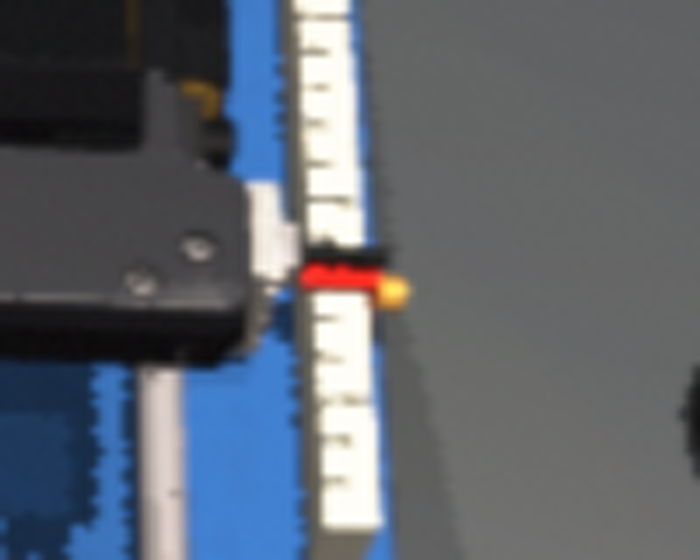

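Pointer (black, crop rows ~243–265) is over the clip, perhaps 1–2 mm past centre; I'll check it numerically.

```bash
python3 - <<'E'
from h import *
c=optics.camera("scene"); old=cv2.imread("pics/scene0.png")[:,:,::-1]
print("now max/red", c["pixels"][300:316,409].tolist()); 
print("beyond rail",c["pixels"][300:316,413].max(1).tolist()); 
print("old", old[300:316,409].tolist()); print("old ptr 409",old[330:342,409].max(1).tolist(),"413",old[330:342,413].max(1).tolist())
v=np.array([-U[1],U[0]])
for t in (83,55,33,31): print(t,[proj(c,[*(C+U*(t+d)/1000+v*.086),z])[0].round(1).tolist() for d,z in((-2,.046),(2,.046),(2,.043))])
s=r.read_state(); print(s["ee_pos"],s["time"],((s["ee_pos"][:2]-C)@U))
E
```

```text
now max/red [[253, 252, 243], [254, 253, 246], [254, 253, 246], [254, 253, 245], [252, 250, 239], [125, 120, 106], [43, 41, 40], [73, 25, 25], [200, 33, 27], [250, 49, 37], [243, 46, 37], [178, 118, 104], [253, 250, 240], [254, 253, 246], [254, 253, 245], [252, 250, 239]]
beyond rail [111, 118, 121, 121, 134, 76, 44, 44, 136, 249, 249, 167, 146, 144, 119, 106]
old [[254, 254, 254], [255, 255, 254], [255, 255, 255], [255, 255, 254], [255, 254, 254], [255, 171, 163], [255, 78, 65], [255, 65, 50], [255, 65, 50], [255, 65, 50], [252, 59, 46], [192, 129, 120], [254, 254, 252], [255, 255, 254], [255, 255, 254], [254, 254, 254]]
old ptr 409 [255, 254, 223, 220, 125, 69, 51, 87, 129, 241, 254, 255] 413 [251, 252, 252, 251, 178, 85, 60, 107, 154, 231, 250, 252]
83 [[410.7, 334.3], [410.9, 336.8], [410.5, 337.5]]
55 [[409.7, 317.6], [409.8, 320.0], [409.5, 320.8]]
33 [[408.9, 305.0], [409.1, 307.3], [408.8, 308.1]]
31 [[408.9, 303.9], [409.0, 306.1], [408.7, 307.0]]
[0.62145423 0.11215676 0.09036099] 7.5 0.03197699766472176
```

```bash
python3 -m pendant '[[1,0,0.002,0,0,0,0],[1,0,0.002,0,0,0,0],[1,0,0.002,0,0,0,0],[1,0,0.002,0,0,0,0]]' 40; python3 -c "
from h import *
print(r.close_job())"
```

```text
time: 8.0
ee_pos: [0.6221, 0.1123, 0.0904]
eef_rot: [0.573, 0.819, 0.002, 0.001]
ft_force: [7.3, 1.5, -6.4]
width: 0.0094
grip_force: 39.3
the job is handed in; nothing more can be done
None
```

I handed the job in at 8.0 s with the jaw drawn open about 50 mm and the gripper still holding the handle at 39 N; I measured the pointer within about 1 mm of the clip's middle, but the hand-in returned no verdict.

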